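Take the squeeze-tab safety cap off a clamped reagent jar

TASK

Take the blue safety cap off the white jar that is clamped in the bottle vice: squeeze its two yellow side tabs all the way in and, keeping them squeezed, turn the cap anticlockwise (seen from above) until you feel it come up gently against its end stop, then lift it straight off the neck. Set the cap down, without dropping it, right way up on the white tray, well inside the rim, and let go. Never force the cap against the neck, neither sideways, nor by pulling before it is free, nor by turning on past the stop; the sample jars and the weighing boat close by must stay as they are.

Things in the scene. Friction and masses are not known exactly. Their poses are not given: they have to be found in the camera images.
- cap_center (a point): Blue ribbed cap, 52 mm across, 30 mm high; this point is on its axis, half-way up. z up; its yellow tabs are on its own +y and -y sides. Sits on the neck of the fixed jar with bayonet lugs inside, play about 1 mm all round. It comes free after an anticlockwise turn of 30 to 71 degrees (depends on how far it was done up, which cannot be seen); its end stop is felt about 8 degrees later.
- tab_a_pad (a point): Middle of the outer face of the yellow tab on the cap's +y side: flat, upright, 18 mm wide, 19 mm high (6 to 25 mm above the cap's foot), 30 mm from the cap's axis at rest; the faces of the two tabs are 60 mm apart at rest, 52 mm when pushed in.
- tab_b_pad (a point): The same for the tab on the cap's -y side. Room for the fingertips below: the jar's shoulder is 24 mm in radius 8 mm below the cap's foot and 33 mm in radius 20 mm below it. The vice reaches 100 mm from the cap's axis, but stays 40 mm below the cap's foot.
- tab_a (a joint): How far the +y tab is pushed in: 0 m at rest, 0.004 m home; its spring resists with 2 N at rest and 10 N when home. Each tab works a catch that bars the cap from turning off until that tab is in by about 3 mm. It springs out again when let go.
- tab_b (a joint): The same for the -y tab. Feel of the cap: turning it takes under 0.15 N m; at the end stop the moment climbs steeply, by about 0.1 N m in 2 degrees; over 0.35 N m there, or a side push or pull of over 20 N, is too much. A sprung wad under its top pushes it up with about 4 N: it rises 2 mm by itself once free, if nothing holds it down.
- tray_floor (a point): Middle of the flat floor of the white plastic tray, 150 mm square with a rim 4 mm higher than the floor, fixed; x and y run along its sides.
- white_jar: Bystander: small sample jar with blue cap, 44 mm across, 69 mm high; origin under its middle.
- amber_jar: Bystander: small orange sample jar with white cap, 41 mm across, 63 mm high; origin under its middle.
- boat: Bystander: white weighing boat, 25 x 91 x 10 mm; origin under its middle.
Not all that is in view belongs to the job. Leave any pink look-alike of the part that bears tray_floor alone.

How it is judged (in metres and radians):
On the way, in this order (a step that is already met when the one before it is completed fails the run):
1. both tabs squeezed home with the cap still on the neck (value of joint each of tab_a, tab_b above 0.003 m and distance of cap_center from where it was at the start of the episode below 0.005 m), for 0.2 s.
2. the cap lifted clear above the neck (height (world z) of cap_center above 0.14 m), for 0.1 s.
At the end, for the whole second after the job is handed in: The cap stands right way up (within 6 degrees) and still on the tray's floor, its axis within 45 mm of the tray's middle along each side, and nothing holds it (x of cap_center in the frame of tray_floor between -0.045 and 0.045 m and y of cap_center in the frame of tray_floor between -0.045 and 0.045 m and z of cap_center in the frame of tray_floor between 0.011 and 0.019 m and angle between cap_center's own z axis and vertical below 0.1 rad and linear speed of cap below 0.02 m/s); the robot touches nothing.
It fails at once if more than 30 N between the cap and the jar's neck (jammed sideways, pulled or turned against the catches, lugs or stop) (contact force between cap and vice above 30 N).
It fails at once if the cap let go of or dropped from more than 25 mm above the tray (contact force between the fingers and cap below 0.05 N and distance of cap_center from where it was at the start of the episode above 0.03 m and height (world z) of cap_center above 0.045 m).
It fails at once if the white sample jar moved more than 15 mm (distance of white_jar from where it was at the start of the episode above 0.015 m).
It fails at once if the orange sample jar moved more than 15 mm (distance of amber_jar from where it was at the start of the episode above 0.015 m).
It fails at once if the weighing boat moved more than 15 mm (distance of boat from where it was at the start of the episode above 0.015 m).
It also fails if it takes over 72 s, if anything falls off the work surface, if the arm or the gripper's body presses on something with over 40 N, if the wrist force passes 120 N, or if a joint passes its speed limit or range.

ROBOT

A 6-joint arm with a two-finger parallel gripper is mounted at the origin on a cart in front of the work surface, level with it; the furniture and walls round the work are solid. World frame = base frame: x ahead of the robot, y to its left, z up, the work surface at z = 0. Lengths are in mm, angles in rad, forces in N, time in s.
With the tool pointing down it reaches from about 350 to 925 mm from the base axis. Payload 6.4 kg.
Tool frame: the origin (TCP) lies where the fingers leave the gripper's body, on its centre line; the fingertips stand 73 mm ahead of it and the grasp point (between the pads) lies 54 mm ahead of it (grasp_offset is the distance from the TCP to the grasp point, in mm); z points along the fingers, y is the line along which they close (so a half turn about z gives the same grasp; the last joint's range is limited). The gripper opens to 85 mm and grips with 20 to 120 N. Pads are 22 mm wide; open, the fingers measure 114 mm over their backs; the gripper's body (76 mm by 85 mm) begins 54 mm behind the grasp point. The pads swing forward as they close: fully open they stand 13 mm farther back than shut.
Start: joints at [1.112, 0.245, 1.558, -0, 1.339, -0.174], TCP at [182.625, 623.829, 303.89] pointing down, gripper open.
Joint ranges: [-3.13, 3.13], [-1.02, 2.26], [0.13, 2.54], [-0.95, 4.09], [0.21, 2.88], [-2.74, 2.74]. Speed limits (rad/s): [2.57, 2.57, 3.14, 3.14, 3.14, 3.14].

INTERFACE

Orientations are given as a unit quaternion [w, x, y, z].
In Python, from station import goto, servo_line, move_joints, command_gripper, wait, solve_ik, camera, get_calibration, Unreachable, close_job, cut_out, get_time_s, get_joint_positions, get_qvel, get_effort, get_tcp_pos, get_tcp_rot, get_contact_force, get_moment, get_gripper_width, get_gripper_force, grasp_offset gives the robot as it stands. The module is installed in compiled form; this text tells all that it offers. Calls block until the motion is done:
- goto(position, orientation): joint-space move of the TCP to a pose.
- servo_line(position, attitude=None, rate=150): straight line of the TCP; attitude=None keeps the orientation; rate is the mean speed in mm/s.
- move_joints(angles): joint-space move.
- command_gripper(opening, strength=None): opening from 0.0 (shut) to 1.0 (fully open); strength is the grip in N (None keeps the last); returns when the fingers have stopped.
- wait(seconds).
- solve_ik(position, orientation): joint angles nearest the present ones, or None.
- camera(name): name is "scene" or "top" or "wrist"; returns (picture, depth): 420x560x3 uint8, red, green, blue; 420x560 float32, mm along the optical axis (not along the pixel's ray), 0 where there is no reading.
- get_calibration(name): a dict with "fx", "fy", "cx", "cy" (pixels), "extrinsics" (4x4, takes a point from camera to world coordinates). Camera axes: x right, y down, z forward; pixel columns grow to the right and rows downward; lengths in mm; the calibration is good to about 2 mm. A picture is of the moment at which its call begins: read the wrist's pose just before it. get_calibration takes no time and is no camera call; for the wrist camera it gives the pose at the moment of the call.
A pose or a line that the arm cannot do raises Unreachable and nothing moves.
- close_job(): hands the job in; it is judged then, once.
Trained networks look in the newest picture that a camera, given by its name, has taken for a name from the list of things; names that differ only in an ending like _2 or _b are one class to them, and where a whole thing is asked for, a point or a joint stands for the part that bears it (a point fixed in the world has none). Each returns a list of dicts, best first, with "score" (0 to 1); they miss things now and then, are a little off and sometimes report something else, mostly with a low value. They report only what shows in the picture. A call takes as long as a camera call. They do not tell look-alikes from the thing itself.
- cut_out(label, camera): "region" (420x560 bool, what is visible of it) and "position" ([row, column] in pixels, amid what is visible of it).
Readings, each from a call of its own:
- get_time_s(): time.
- get_joint_positions(): joint angles.
- get_qvel(): joint speeds.
- get_effort(): joint torques, N m.
- get_tcp_pos(): TCP position.
- get_tcp_rot(): TCP orientation.
- get_contact_force(): force on the tool from outside, world axes, zero at the start.
- get_moment(): the same for the moment, N m.
- get_gripper_width(): opening from 0.0 (shut) to 1.0 (fully open).
- get_gripper_force(): force on a finger pad.
Only numpy, scipy, OpenCV 4.12 (cv2) and the standard library are available. Lean on these libraries where they do the work, as an engineer would, in place of code of your own. Each camera call takes 0.05 s, during which the arm holds its last target. There are 200 camera calls.

## Working session

There is one attempt and no reset: what is moved stays moved. The work goes in short steps, each a Python script; the robot and the scene stay as the last script left them, time stands still between calls to the robot, and variables do not carry over. Pictures are saved under pics/ and viewed, at most 10 in all, crops included, and the job is handed in when it is done.

```bash
mkdir -p pics
cat > h.py <<'E'
import numpy as np, cv2
from station import *
def world(cam_K, r, c, d):
    K=cam_K; p=np.array([(c-K["cx"])/K["fx"]*d,(r-K["cy"])/K["fy"]*d,d,1.]); return (np.array(K["extrinsics"])@p)[:3]
def cloud(K,depth,mask):
    r,c=np.nonzero(mask&(depth>0)); d=depth[r,c]
    P=np.stack([(c-K["cx"])/K["fx"]*d,(r-K["cy"])/K["fy"]*d,d,np.ones_like(d)]); return (np.array(K["extrinsics"])@P)[:3].T
E
python3 - <<'E'
from h import *
for n in("scene","top"):
    im,d=camera(n);K=get_calibration(n);np.savez("pics/"+n,im=im,d=d)
    cv2.imwrite(f"pics/{n}0.png",im[:,:,::-1])
    print(n,np.round(K["extrinsics"],2).tolist(),K["fx"],K["cx"],K["cy"])
    for l in("cap_center","tab_a_pad","tray_floor","white_jar","amber_jar","boat"):
        for o in cut_out(l,n)[:3]:
            C=cloud(K,d,o["region"]);print(l,round(o["score"],2),np.round(o["position"]),o["region"].sum(),np.round(np.median(C,0)) if len(C) else None,np.round(np.percentile(C[:,2],97)) if len(C) else None)
print(get_time_s(),get_tcp_rot(),grasp_offset)
E
```

```text
scene [[-0.89, -0.32, 0.33, 131.7], [-0.46, 0.61, -0.64, 601.67], [0.0, -0.72, -0.69, 934.04], [0.0, 0.0, 0.0, 1.0]] 402.5704371939929 276.425724510769 207.72098598365423
cap_center 0.76 [290. 220.] 468 [517. 170. 120.] 124.0
tab_a_pad 0.52 [229. 206.] 251 [697. -42.  37.] 66.0
tray_floor 0.94 [176. 376.] 1084 [ 332. -575.    6.] 10.0
tray_floor 0.65 [245. 285.] 1878 [ 487. -127.    5.] 10.0
white_jar 0.7 [256. 186.] 255 [695.  70.  26.] 72.0
white_jar 0.6 [244. 287.] 1965 [ 488. -127.    5.] 10.0
amber_jar 0.8 [232. 208.] 228 [696. -41.  37.] 66.0
boat 0.73 [284. 298.] 211 [388. -14.   6.] 14.0
top [[0.02, -0.98, 0.18, 272.11], [-1.0, -0.02, -0.0, -176.48], [0.01, -0.18, -0.98, 1559.8], [0.0, 0.0, 0.0, 1.0]] 477.9671858238388 283.2409356234368 217.8622490887589
cap_center 0.75 [219. 171.] 277 [523. 160. 120.] 126.0
tray_floor 0.94 [238. 266.] 2111 [ 492. -130.    5.] 12.0
tray_floor 0.61 [288. 406.] 2220 [ 336. -577.    5.] 12.0
white_jar 0.75 [172. 211.] 180 [696.  61.  67.] 75.0
amber_jar 0.74 [171. 244.] 161 [700. -51.  60.] 69.0
boat 0.67 [268. 229.] 205 [392. -11.   6.] 15.0
0.7 [-2.24455241e-06  1.41911177e-01  9.89879396e-01  1.12614234e-05] 53.900000000000006
```

Run:
```python
from h import *
a=np.load("pics/scene.npz")["im"][130:350,130:430];b=np.load("pics/top.npz")["im"][130:340,100:460]
a=cv2.resize(a,(400,293));b=cv2.resize(b,None,fx=1.1,fy=1.1)
a=cv2.resize(np.load("pics/scene.npz")["im"][130:350,130:430],(396,290))
b=cv2.resize(b,(396,231));c=np.vstack([a,b]);cv2.imwrite("pics/m1.png",c[:,:,::-1])
```

```text
(no output)
```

View pics/m1.png

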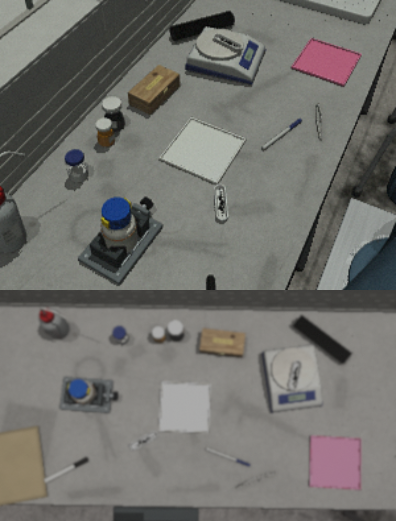

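The picture shows the cap on the vice (scene pixel ~[290,220]). There are two candidates for tray_floor: the white tray (scene [245,285], top [238,266]) and a pink look-alike (scene [176,376], top [288,406]). The white one fits. Next, wrist views of the cap and a tray crop.

```bash
cat >> h.py <<'E'
def qd(phi): # tool down, tool y axis at world angle phi
    # y axis=(2ab,b2-a2); a=sin t,b=cos t -> (sin2t,cos2t): phi=pi/2-2t
    t=(np.pi/2-phi)/2; return [0.,float(np.sin(t)),float(np.cos(t)),0.]
E
python3 - <<'E'
from h import *
ph0=np.pi/2-2*np.arctan2(.1419,.98988);print("phi0",np.degrees(ph0))
ims=[]
for i,(x,y,z) in enumerate([(480,165,330),(520,190,330),(490,-128,330)]):
    goto([x,y,z],qd(np.pi/2)); wait(.3)
    K=get_calibration("wrist");im,d=camera("wrist")
    np.savez(f"pics/w{i}",im=im,d=d,E=K["extrinsics"],k=[K["fx"],K["fy"],K["cx"],K["cy"]])
    print(np.round(K["extrinsics"],2).tolist(),K["fx"],K["cx"],K["cy"])
    for l in ["cap_center","tab_a_pad","tab_a","tray_floor"]:
        for o in cut_out(l,"wrist")[:3]:
            C=cloud(K,d,o["region"]);print(l,round(o["score"],2),np.round(o["position"]),o["region"].sum(),np.round(np.median(C,0),1) if len(C) else None,np.round(np.percentile(C[:,2],[3,97])) if len(C) else None)
    ims.append(cv2.resize(im,(400,300)))
print(get_joint_positions(),get_time_s())
c=np.vstack([np.hstack(ims[:2]),np.hstack([ims[2],ims[2]*0])]);cv2.imwrite("pics/m2.png",c[:,:,::-1])
E
```

```text
phi0 73.68437176235717
[[-0.0, 0.95, 0.32, 398.62], [1.0, 0.0, 0.0, 164.86], [0.0, 0.32, -0.95, 399.61], [0.0, 0.0, 0.0, 1.0]] 318.4780800238906 281.2843810352604 206.45191340437816
cap_center 0.74 [227. 280.] 2770 [518.2 163.9 119.5] [ 94. 121.]
cap_center 0.37 [222. 251.] 142 [513.9 137.6 113.3] [ 45. 119.]
tab_a_pad 0.44 [223. 251.] 113 [513.3 137.6 113.1] [ 85. 115.]
tab_a_pad 0.42 [236. 308.] 114 [526.5 192.3 113.3] [ -1. 120.]
tab_a 0.68 [234. 310.] 88 [523.3 192.3 113.4] [ 98. 116.]
tab_a 0.44 [224. 251.] 118 [513.8 137.2 113.2] [ 45. 116.]
tab_a 0.31 [177.  52.] 12818 [ 490.2 -122.2    3.5] [2. 7.]
tray_floor 0.84 [174.  52.] 12745 [ 490.2 -122.5    3.5] [2. 7.]
[[-0.0, 0.95, 0.32, 438.23], [1.0, -0.0, 0.0, 189.33], [0.0, 0.32, -0.95, 399.73], [0.0, 0.0, 0.0, 1.0]] 318.4780800238906 281.2843810352604 206.45191340437816
cap_center 0.95 [191. 255.] 2927 [520.4 165.1 119.6] [ 97. 121.]
tab_a_pad 0.4 [198. 283.] 94 [525.1 192.1 113.6] [101. 115.]
tab_a 0.63 [185. 226.] 98 [513.7 137.6 113.7] [101. 115.]
tab_a 0.54 [198. 283.] 107 [526.1 192.1 113.7] [100. 116.]
tray_floor 0.66 [145.  39.] 10506 [ 491.8 -104.5    3.5] [2. 8.]
[[-0.0, 0.95, 0.32, 408.89], [1.0, 0.0, 0.0, -127.88], [0.0, 0.32, -0.95, 399.63], [0.0, 0.0, 0.0, 1.0]] 318.4780800238906 281.2843810352604 206.45191340437816
cap_center 0.93 [219. 550.] 834 [520.9 138.8 104.4] [ 90. 116.]
tab_a 0.62 [213. 550.] 327 [516.8 134.9 107.6] [ 98. 115.]
tray_floor 0.93 [164. 280.] 14216 [ 484.7 -130.3    3.7] [2. 8.]
[-4.79460156e-01 -1.20039861e-01  1.89227976e+00  3.56134966e-05
  1.36934903e+00 -2.05050777e+00] 5.85
```

View pics/m2.png

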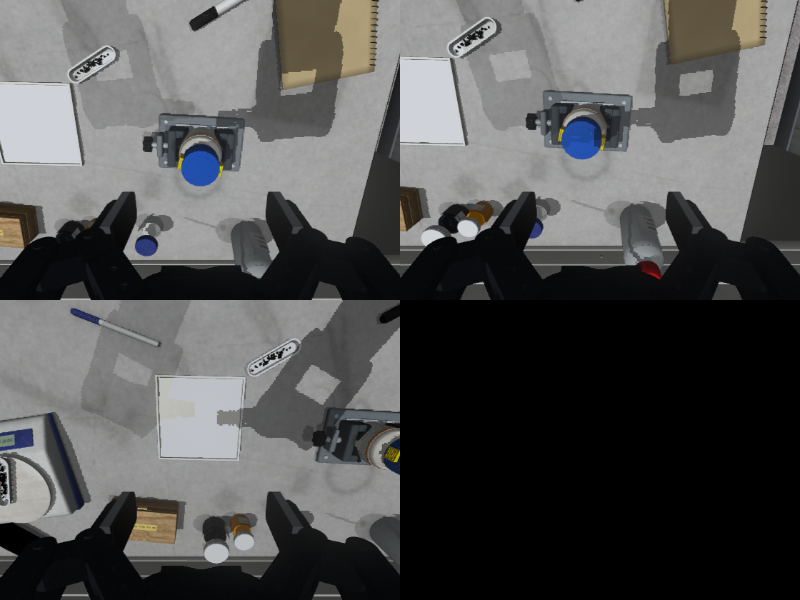

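The tray crop (bottom panel, full-image ~[164,280]) is the white tray with its thin rim. It is the right one, as the look-alike is pink. The cap shows yellow tabs on its left and right sides, with the tab axis at about 78°. Next I take two views half a turn apart, to cancel camera bias.

Run:
```python
from h import *
ims=[]
print(np.round(get_contact_force(),2))
C0=np.array([519.5,164.8])
phi=np.radians(78)
goto([519.5,164.8,260],qd(phi))
res=[]
for i,p in enumerate([phi,phi-np.pi]):
    if i: q=get_joint_positions().copy(); q[5]+=np.pi if q[5]<0 else -np.pi; move_joints(q)
    wait(.3); print(np.round(get_joint_positions(),3),np.round(get_tcp_pos(),2),np.round(get_contact_force(),2))
    K=get_calibration("wrist");im,d=camera("wrist")
    hsv=cv2.cvtColor(im,cv2.COLOR_RGB2HSV)
    blue=cv2.inRange(hsv,(100,120,60),(125,255,255))>0; yel=cv2.inRange(hsv,(22,120,80),(36,255,255))>0
    B=cloud(K,d,blue);B=B[(np.hypot(*(B[:,:2]-C0).T)<45)];t=B[B[:,2]>117]
    (cc,wh,a)=cv2.minAreaRect(t[:,:2].astype(np.float32)); print("top mean",t.mean(0).round(2),"ctr",np.round(cc,2),np.round(wh,1),"z",np.median(t[:,2]))
    Y=cloud(K,d,yel);Y=Y[(np.hypot(*(Y[:,:2]-C0).T)<45)&(Y[:,2]>90)]
    s=(Y[:,:2]-cc)@[np.cos(phi),np.sin(phi)]
    for sg in(1,-1):
        T=Y[(sg*s>20)]; print("tab",sg,len(T),T.mean(0).round(1),np.percentile(T[:,2],[3,97]).round(1)); 
        T=T[T[:,2]>112.5]; print("  tops",len(T),T.mean(0).round(1), "reach",np.percentile(sg*((T[:,:2]-cc)@[np.cos(phi),np.sin(phi)]),[2,98]).round(1),"tang",np.percentile((T[:,:2]-cc)@[-np.sin(phi),np.cos(phi)],[2,98]).round(1))
    ims.append(im[40:340,80:480])
print(get_time_s())
cv2.imwrite("pics/m3.png",np.hstack(ims)[:,:,::-1])
D=np.load("pics/w2.npz");K=dict(zip(["fx","fy","cx","cy"],D["k"]));K["extrinsics"]=D["E"]
o=D["im"]; g=(o.min(2)>150);n,l=cv2.connectedComponents(g.astype(np.uint8));m=l==l[200,230] if g[200,230] else l==l[140,250]
P=cloud(K,D["d"],m);print("tray",cv2.minAreaRect(P[:,:2].astype(np.float32)),np.percentile(P[:,2],[5,50,95]))
```

```text
[ 0.22 -0.06  0.11]
[ 0.098  0.044  1.865 -0.     1.232 -1.262] [519.8  164.06 260.29] [0.29 0.51 0.45]
top mean [522.05 164.24 119.83] ctr [523.2  163.82] [50.2 51.7] z 119.85108813337095
tab 1 115 [529.  191.5 114. ] [112.8 115.5]
  tops 113 [529.1 191.5 114. ] reach [26.2 30.1] tang [-8.3  8. ]
tab -1 115 [516.4 136.8 113.7] [112.  115.3]
  tops 108 [516.7 136.7 114. ] reach [25.9 29.6] tang [-7.7  8.2]
[0.098 0.044 1.865 0.    1.232 1.879] [519.7  164.25 260.18] [ 0.46  0.08 -0.38]
top mean [524.97 163.63 120.04] ctr [523.83 163.82] [50.4 51.5] z 120.07818344617004
tab 1 129 [531.5 190.9 113.4] [106.4 115.4]
  tops 113 [530.6 191.1 114.1] reach [25.7 29.8] tang [-8.5  8.1]
tab -1 144 [520.  136.1 112.4] [ 99.9 115.7]
  tops 115 [518.6 136.2 114.3] reach [25.4 30. ] tang [-7.9  8.1]
10.3583
tray ((508.66717529296875, -148.3715362548828), (184.85308837890625, 189.03402709960938), 88.93633270263672) [0.69139696 3.61381669 7.19946337]
```

View pics/m3.png

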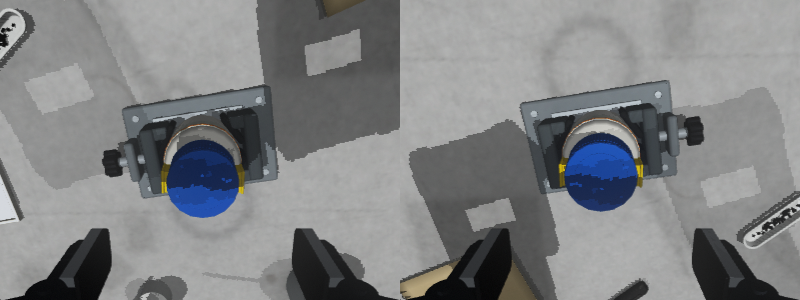

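The pictures show the cap centred at about pixel [190,205] in both crops, tabs at its left and right, room for the fingers clear. I take centre (523.6, 163.9), top 120 and tab axis 77.5°, then approach and squeeze in small force-guarded steps.

Run:
```python
from h import *
ph=np.radians(77.5-180);u=np.array([np.cos(ph),np.sin(ph),0]);v=np.array([-u[1],u[0],0]);q=qd(ph)
servo_line([523.6,163.9,260],q,100)
servo_line([523.6,163.9,161],q,70); wait(.3)
f0=np.array(get_contact_force());print(np.round(get_joint_positions(),3),f0.round(2),np.round(get_tcp_pos(),2),get_gripper_width())
for w in(.76,.73,.71,.69,.67):
    command_gripper(w,20);wait(.15);F=np.mean([get_contact_force() for _ in range(4)],0)-f0
    print(w,round(get_gripper_width(),3),"along,tang,z",np.round([F@u,F@v,F[2]],2),"M",np.round(get_moment(),2),"g",round(get_gripper_force(),1))
    if np.linalg.norm(F)>6: break
print(get_time_s())
```

```text
[0.097 0.188 1.909 0.    1.044 1.886] [ 1.1  -0.36 -0.2 ] [523.69 163.91 161.18] 0.9933814306336147
0.76 0.758 along,tang,z [-0.12 -2.05 -0.16] M [-0.01 -0.    0.06] g 0.0
0.73 0.735 along,tang,z [ 0.15 -1.1   0.28] M [ 0.04 -0.01  0.  ] g 0.0
0.71 0.71 along,tang,z [-0.39 -0.76 -0.64] M [ 0.    0.   -0.02] g 0.0
0.69 0.695 along,tang,z [-0.22 -3.03  3.  ] M [0.13 0.29 0.01] g 3.4
0.67 0.669 along,tang,z [-0.39 -2.95  3.72] M [0.12 0.27 0.01] g 5.0
14.4333
```

```bash
cat >> h.py <<'E'
def cf(n=5): return np.mean([get_contact_force() for _ in range(n)],0)
def mo(n=5): return np.mean([get_moment() for _ in range(n)],0)
E
python3 - <<'E'
from h import *
ph=np.radians(77.5-180);u=np.array([np.cos(ph),np.sin(ph),0]);v=np.array([-u[1],u[0],0]);q=qd(ph)
p=np.array([523.6,163.9,161.]);
def rep(s):
    F=cf();print(s,round(get_gripper_width(),3),np.round([F@u,F@v,F[2]],2),"M",mo().round(2),"g",round(get_gripper_force(),1));return F
for w in(.65,.635,.62,.61,.6,.58):
    command_gripper(w,25);wait(.15);F=rep(w)
    for _ in range(3):
        if np.linalg.norm(F)<2.5: break
        p=p+np.clip(F*0.06,-.3,.3); servo_line(p,q,5); wait(.1);F=rep("  adj")
    if get_gripper_force()>18 or np.linalg.norm(F)>12: break
print(p,np.round(get_tcp_pos(),2),get_time_s())
E
```

```text
0.65 0.651 [ 0.43 -1.37  4.79] M [0.12 0.28 0.01] g 6.6
  adj 0.653 [-0.06 -0.57  3.02] M [ 0.17  0.16 -0.02] g 6.6
  adj 0.65 [-0.27 -0.45  2.69] M [0.07 0.04 0.01] g 6.6
  adj 0.653 [0.97 0.07 4.06] M [ 0.05  0.01 -0.03] g 6.6
0.635 0.636 [-0.27  0.15  3.76] M [ 0.04 -0.06 -0.04] g 7.8
  adj 0.633 [-0.87  1.14  4.19] M [ 0.03 -0.1   0.03] g 7.8
  adj 0.636 [-0.45  0.21  2.96] M [-0.01 -0.12  0.08] g 7.8
  adj 0.635 [-0.61  1.41  3.77] M [ 0.02 -0.24 -0.05] g 7.8
0.62 0.624 [0.2  1.63 4.14] M [ 0.03 -0.18 -0.  ] g 9.1
  adj 0.621 [0.33 0.97 2.98] M [ 0.07 -0.16  0.02] g 9.1
  adj 0.62 [-0.78  1.17  2.  ] M [ 0.   -0.16 -0.1 ] g 9.1
0.61 0.616 [-0.58  0.51  3.43] M [ 0.12 -0.03 -0.02] g 10.0
  adj 0.614 [-0.11  0.04  1.04] M [ 0.05 -0.05 -0.01] g 10.0
0.6 0.609 [-0.23 -1.24  2.44] M [ 0.1   0.1  -0.01] g 24.7
  adj 0.605 [-1.27 -0.21  2.18] M [ 0.15 -0.   -0.08] g 24.8
  adj 0.608 [ 0.18  1.32 -0.49] M [ 0.06 -0.18  0.01] g 24.7
[523.68481944 164.06778832 163.19477546] [523.64 164.01 162.99] 20.1167
```

Run:
```python
from h import *
p=np.array([523.68,164.07,163.19]);a=0.;base=mo(8)[2];print("base",base.round(3))
command_gripper(.58,30);rec=[]
while a<84:
    a+=4 if a<28 else 2
    ph=np.radians(77.5-180+a);servo_line(p,qd(ph),20);wait(.08)
    F=cf(6);M=mo(12)[2]-base;rec.append((a,round(M,3)));print(a,"F",F.round(1),"Mz",round(M,3),round(get_gripper_width(),3))
    if abs(M)>.13:
        M=mo(30)[2]-base;print("   again",M.round(3))
        if abs(M)>.13: break
    if np.hypot(*F[:2])>10 or abs(F[2])>12: break
    if np.linalg.norm(F)>2.5: p=p+np.clip(F*0.05,-.25,.25)
print(p,get_time_s())
```

```text
base 0.01
4.0 F [ 0.2  0.5 -0.1] Mz 0.044 0.607
8.0 F [-0.4  0.2 -0.6] Mz 0.083 0.601
12.0 F [-0.5 -0.1 -1. ] Mz 0.094 0.601
16.0 F [-0.4  1.6 -1.8] Mz 0.099 0.6
20.0 F [-0.6  0.3 -1.7] Mz 0.014 0.607
24.0 F [-0.3  0.5 -2.6] Mz 0.009 0.6
28.0 F [-0.7  0.3 -1.9] Mz 0.03 0.601
30.0 F [ 0.6 -0.3 -1.8] Mz -0.038 0.605
32.0 F [-0.3  0.1 -2.6] Mz 0.025 0.604
34.0 F [-0.9  0.5 -0. ] Mz 0.013 0.603
36.0 F [ 0.2 -0.7  1.5] Mz 0.018 0.6
38.0 F [1.  0.4 0.7] Mz 0.015 0.607
40.0 F [0.4 0.1 2.3] Mz 0.032 0.607
42.0 F [0.5 0.  2.1] Mz 0.016 0.604
44.0 F [0.5 0.  0.6] Mz -0.005 0.605
46.0 F [ 0.4 -0.9  3.5] Mz 0.015 0.603
48.0 F [ 1.1 -0.3  2.4] Mz -0.004 0.607
50.0 F [-0.   0.3  3.1] Mz -0.003 0.603
52.0 F [-1.1  1.4  2.5] Mz -0.033 0.604
54.0 F [-2.8  3.4  2.3] Mz -0.279 0.603
   again -0.279
[523.66192927 164.12023935 163.5049349 ] 27.0
```

Stop felt at 53–54°, and the upward wad force since ~46° agrees. I ease back 2° and lift with a force guard.

Run:
```python
from h import *
p=np.array([523.66,164.12,163.5]);q=qd(np.radians(77.5-180+52))
servo_line(p,q,20);wait(.1);print(cf().round(1),mo(12).round(3))
z0=p[2];ok=True
for dz in(.5,1,1.5,2,3,4,6,8,11,15,20):
    p[2]=z0+dz;servo_line(p,q,15);wait(.05);F=cf();print(dz,F.round(1),mo()[2].round(2),round(get_gripper_width(),3))
    if F[2]<-9 or np.hypot(*F[:2])>9: ok=False;break
if ok:
    p[2]=z0+70;servo_line(p,q,80);print(np.round(get_tcp_pos(),1),cf().round(1),get_gripper_width(),get_gripper_force())
im,d=camera("wrist");cv2.imwrite("pics/m4.png",im[:,:,::-1]);im,d=camera("scene");np.savez("pics/s1",im=im,d=d)
cv2.imwrite("pics/m4.png",np.hstack([cv2.resize(camera("wrist")[0],(400,300)),cv2.resize(im[200:350,130:330],(400,300))])[:,:,::-1])
# tray from the top camera and wrist view w2
K=get_calibration("top");a=np.load("pics/top.npz")
for r in cut_out("tray_floor","scene")[:2]: print(r["score"],r["position"])
D=np.load("pics/w2.npz");K=dict(zip(["fx","fy","cx","cy"],D["k"]));K["extrinsics"]=D["E"]
hsv=cv2.cvtColor(D["im"],cv2.COLOR_RGB2HSV)
P=cloud(K,D["d"],D["im"].min(2)>0);s=P[(P[:,2]>2)&(P[:,2]<12)&(abs(P[:,0]-490)<90)&(abs(P[:,1]+128)<90)]
print("tray",cv2.minAreaRect(s[:,:2].astype(np.float32)),s.mean(0),np.median(s[:,2]));print(get_time_s())
```

```text
[-3.2  1.7  3. ] [ 0.352  0.429 -0.136]
0.5 [-3.4  2.9  1.3] -0.09 0.605
1 [-3.3  2.1  1.3] -0.07 0.601
1.5 [-2.6  1.3 -0.1] -0.03 0.601
2 [-0.9 -0.1 -2.5] -0.01 0.599
3 [-0.2 -0.1 -1. ] 0.02 0.608
4 [-0.6  0.7 -1.4] 0.04 0.599
6 [-1.2 -0.5 -0.9] -0.01 0.605
8 [ 0.   0.7 -1.3] -0.01 0.605
11 [ 0.5 -0.3 -1.4] -0.0 0.603
15 [ 0.8 -0.6 -1.2] -0.01 0.604
20 [-1.   0.1 -0.8] -0.04 0.6
[523.4 164.1 233.2] [-0.2  0.2 -0.9] 0.6047868136916559 32.79400071100099
0.75 [244.5, 285.2]
tray ((484.7140808105469, -126.22661590576172), (166.20533752441406, 177.8489990234375), 0.5659264922142029) [ 485.95808254 -129.28238712    4.05668183] 3.73146337902034
32.1917
```

View pics/m4.png

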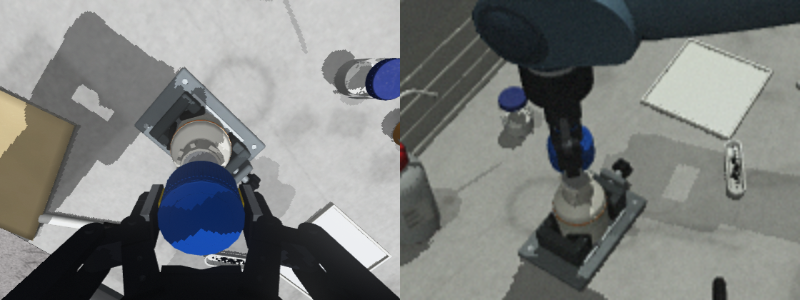

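The left panel shows the cap held level between the fingers (about [205,200]), the right one the bare neck below it. Next, carry to the tray and do a guarded set-down.

Run:
```python
from h import *
q=qd(np.radians(77.5-180+52));x,y=488,-129
servo_line([x,y,225],q,150);servo_line([x,y,90],q,70);wait(.2)
f0=cf(8);z=90.
while z>70:
    z-=1;servo_line([x,y,z],q,15);wait(.05);F=cf()-f0
    if F[2]>3: break
print("touch",z,F.round(1),get_time_s())
if z>70:
    for w in(.63,.66,.7,.8,1.):
        command_gripper(w,20);print(w,(cf()-f0).round(1),round(get_gripper_force(),1))
    im=camera("wrist")[0]
    servo_line([x,y,200],q,100);wait(.3)
    goto([x-30,y,260],q);wait(.3)
    K=get_calibration("wrist");im,d=camera("wrist")
    hsv=cv2.cvtColor(im,cv2.COLOR_RGB2HSV);m=cv2.inRange(hsv,(100,120,60),(125,255,255))>0
    B=cloud(K,d,m);B=B[np.hypot(B[:,0]-x,B[:,1]-y)<60];t=B[B[:,2]>28];print("cap top",t.mean(0).round(1),np.percentile(t[:,2],[5,50,95]).round(1))
    A=np.c_[t[:,:2]-t[:,:2].mean(0),np.ones(len(t))];print("slope",np.linalg.lstsq(A,t[:,2],rcond=None)[0].round(3))
    s=camera("scene")[0]
    cv2.imwrite("pics/m5.png",np.hstack([cv2.resize(im,(400,300)),cv2.resize(s[200:350,180:380],(400,300))])[:,:,::-1])
print(get_time_s(),cf().round(2))
```

```text
touch 76.0 [-5.4  1.9  9.5] 40.7833
0.63 [-1.2  0.5  3.9] 8.4
0.66 [-1.2  0.8  1. ] 5.9
0.7 [-1.7  0.1  0. ] 2.5
0.8 [-0.9  0.5  1.3] 0.0
1.0 [-1.1  0.5  0.6] 0.0
cap top [ 488.5 -129.    33.9] [32.6 33.9 35.1]
slope [-6.0000e-03 -5.0000e-03  3.3867e+01]
44.5167 [ 0.61 -0.24  0.06]
```

View pics/m5.png

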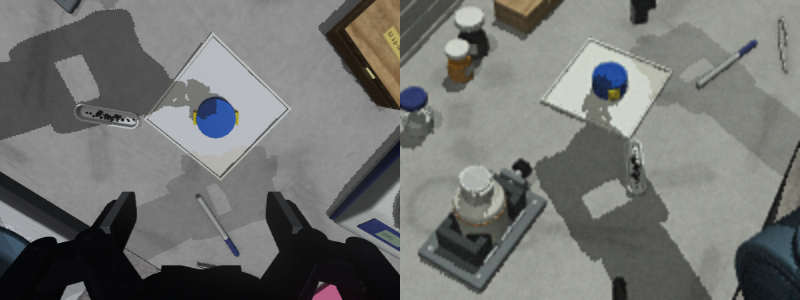

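The cap stands upright near the tray's middle (left panel [117,215]), level to within 0.5°. The jars and boat are undisturbed and the gripper is clear.

```bash
python3 -c "
from station import *
print(close_job())"
```

```text
the job is handed in; nothing more can be done
None
```

I took the cap off the jar and set it upright near the middle of the white tray. I released it, left the neighbouring jars and boat undisturbed, and handed the job in at about 45 s; no verdict came back.

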